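Size a collar on the bore gauge and file it

TASK

One collar lies by itself on the small square rubber mat. Size its bore: slide it level and centred down the bore gauge's tapered mandrel, pushing the drag pointer ahead of it, until it stops, and hold it firmly there for a moment pressing gently, never with more than about 20 N. Then lift it off, leave the pointer standing where it is, and put the collar down flat over the rack peg with as many dots as the step that the pointer shows; do not disturb the two spare collars or the other things on the bench.

Things in the scene. Friction and masses are not known exactly. Their poses are not given: they have to be found in the camera images.
- collar_a_mid (a point): a plain aluminium collar: outside diameter 58 mm, height 32 mm, round bore with its axis upright; about 170 g (varies). This point is its centre, 16 mm above its underside. Its bore is plain and differs from collar to collar, somewhere between 20 and 40 mm; it is not recorded. Rigid
- collar_b_mid (a point): a plain aluminium collar: outside diameter 58 mm, height 32 mm, round bore with its axis upright; about 170 g (varies). This point is its centre, 16 mm above its underside. Its bore is plain and differs from collar to collar, somewhere between 20 and 40 mm; it is not recorded. Rigid
- collar_c_mid (a point): a plain aluminium collar: outside diameter 58 mm, height 32 mm, round bore with its axis upright; about 170 g (varies). This point is its centre, 16 mm above its underside. Its bore is plain and differs from collar to collar, somewhere between 20 and 40 mm; it is not recorded. Rigid
- mat_mid (a point): centre of the top of the small square black rubber mat, 100 x 100 x 2 mm, fixed, on the robot's right; the collar to be sized stands on it, within 15 mm of this point (the two spare collars stand on a longer black rubber mat farther away)
- mandrel: the bore gauge's upright steel mandrel, fixed; origin on its axis, on top of the gauge's base (a grey plate 110 x 110 x 12 mm), 12 mm above the bench; z up, x towards the scale. A smooth rigid cone: radius 8 mm at z = 64 mm, widening evenly to 21.8 mm at z = 18 mm; above it a blunt nose 6 mm high, radius 4.5 mm at its top. Four dark rings mark the edges of its three steps
- gauge_tip (a point): top of the mandrel's nose, on its axis, 82 mm above the bench. A collar held 1 mm off the axis wedges on one side about 3 mm too high
- pointer (a joint): drag pointer, m: flat dark steel ring round the mandrel, radius 22.8 to 27 mm, 4 mm thick, with an arm out to 55 mm along the mandrel's x. 0 = top, its upper face 64 mm above the mandrel's origin; grows downward to 0.044. Starts 0 to 4 mm down, slides against 4 to 5 N (more than a collar's weight), stays where left. The collar's underside pushes it. Step 1: 0.005 to 0.017, step 2: to 0.029, step 3: to 0.041
- scale (a point): top edge of the gauge's scale, an upright aluminium plate 34 mm wide and 5 mm thick, 39 to 44 mm from the mandrel's axis along its x, 87 mm above the bench; lines divide it into the three steps, each 12 mm high, with one, two, three dots (one dot highest), beside the pointer's arm. Fingers closing along the mandrel's y clear scale and arm
- peg1 (a point): one-dot peg of the rack, for step 1; its foot on top of the board. Rack: fixed plywood board 256 x 80 x 18 mm on the robot's left, three upright wooden pegs in a row along its length (the point's x), 85 mm apart, 16 mm diameter, 40 mm tall with pointed tops; one, two, three black dots beside the pegs. A collar flat on the board has its centre 16 mm above this point
- peg2 (a point): two-dot peg, the middle one, for step 2; its foot, as for peg1
- peg3 (a point): three-dot peg, for step 3; its foot, as for peg1
- amber_bottle: brown glass bottle, 52 mm diameter, 110 mm tall; origin under its centre; loose, a bystander, not to be moved
- red_cap_jar: glass jar with a red cap, 54 mm diameter, 75 mm tall; origin under its centre; loose, a bystander, not to be moved
- beaker: glass beaker, 64 mm diameter, 85 mm tall; origin under its centre; loose, a bystander, not to be moved
- screwdriver: screwdriver, 170 mm long, lying along its x; origin at its middle; loose, a bystander, not to be moved
- wrench: wrench, 110 mm long, lying along its x; origin at its middle; loose, a bystander, not to be moved
- boss: dark steel clamp boss, 28 x 45 x 24 mm with two thumb screws; origin under its centre; loose, a bystander, not to be moved
- brass_weight: brass weight with a knob, 32 mm diameter, 40 mm tall; origin under its centre; loose, a bystander, not to be moved
Not all that is in view belongs to the job. Leave any turquoise or yellow look-alike of the part that bears collar_c_mid alone.

How it is judged:
By the outcome, as a careful person would: the job done as asked, in the order asked, and still so for the second after the job is handed in, with the robot touching nothing.
It also fails if it takes over 45 s, if anything falls off the work surface, if the arm or the gripper's body presses on something with over 40 N, if the wrist force passes 120 N, or if a joint passes its speed limit or range.

ROBOT

A 7-joint arm with a two-finger parallel gripper is mounted at the origin on the work surface. World frame = base frame: x ahead of the robot, y to its left, z up, the work surface at z = 0. Lengths are in m, angles in rad, forces in N, time in s.
With the tool pointing down it reaches from about 0.4 to 0.875 m from the base axis. Payload 6.5 kg.
Tool frame: the origin (TCP) lies at the very end of the fingers, on their centre line; the grasp point (between the pads) lies 19 mm behind it; z points along the fingers, y is the direction in which the jaws open and shut (so a half turn about z gives the same grasp; the last joint's range is limited). The gripper opens to 88 mm and grips with 3 to 60 N. Pads are 18 mm wide; open, the fingers measure 123 mm over their backs; the gripper's body (75 mm by 187 mm) begins 45 mm behind the grasp point.
Start: joints at [-1.265, 0.536, -0.004, 1.538, 0.003, 1.067, -0.071], TCP at [0.236, 0.606, 0.219] pointing down, gripper open.
Joint ranges: [-2.7, 2.7], [-0.37, 2.16], [-1.27, 1.26], [0.24, 2.4], [-1.31, 4.45], [0.19, 1.91], [-2.76, 2.76]. Speed limits (rad/s): [2.39, 2.39, 3.14, 3.14, 3.14, 3.14, 3.14].

INTERFACE

Orientations are given as a rotation vector (axis times angle).
In Python, from workcell import manip, cams gives the robot as it stands.
- The arm moves only by the shell command python3 -m crank 'ROWS' [FORCE]. ROWS is JSON, a list of rows, each an object of numbers: "wx", "wy", "wz": the turn, a rotation vector about the tool's x, y, z in rad; "x", "y", "z": the shift along the tool's x, y, z in m; "jaw": the finger opening in m, from 0 to 0.0881. A call has 1 to 12 rows; each row shifts and turns the pose as measured when the row begins, along the tool's axes as they then stand; what a row does not reach is not made up. A row lasts 1/8 s, in which the tool goes at most 62.5 mm and 10.7 degrees, less where a joint would pass 70% of its speed; a pose out of reach is approached as far as the arm can. A call with a gripper value outside its range is refused whole. The fingers move at their own pace and stop on an object; FORCE is the grip in N (left out, the last holds). Time passes only in rows, so rows that do not move let the fingers close. It gives the time, the measured TCP pose, the force and the opening at its end, in the units of the state.
- manip.get_state(): the state, without advancing time (a new reading comes with each control period).
- cams.snapshot(name): name is "scene" or "top" or "wrist"; returns a dict with "frame" (384x512x3 uint8, red, green, blue), "range_z" (384x512 float32, m along the optical axis (not along the pixel's ray), 0 where there is no reading), "fx", "fy", "cx", "cy" (pixels), "R" (3x3) and "t" (3): a world point X has camera coordinates R X + t; the wrist camera has in their place "tool_from_camera" (4x4, takes a point from camera to tool coordinates, whose origin is the TCP and whose axes are the flange's). Camera axes: x right, y down, z forward; pixel columns grow to the right and rows downward; lengths in m; the calibration is good to about 2 mm. A picture is of the moment at which its call begins: read the wrist's pose just before it.
- manip.sign_off(): hands the job in, once; it reports no verdict.
The state is a dict: "time_s": time; "q": joint angles; "qvel": joint speeds; "tau": joint torques, N m; "position": TCP position; "eef_rot": TCP orientation; "wrist_force": force on the tool from outside, world axes, zero at the start; "moment": the same for the moment, N m; "gripper_width": finger opening in m.
Only numpy, scipy, OpenCV 4.12 (cv2) and the standard library are available. Lean on these libraries where they do the work, as an engineer would, in place of code of your own. Each camera call takes 0.05 s, during which the arm holds its last target. There are 200 camera calls.

## Working session

There is one attempt and no reset: what is moved stays moved. The work goes in short steps, Python scripts to look and compute and a shell command to move; the robot and the scene stay as the last step left them, time stands still between calls to the robot, and variables do not carry over. Pictures are saved under pics/ and viewed, about 8 in all and at most 12, crops included, and the job is handed in when it is done.

```bash
mkdir -p pics
cat > h.py <<'E'
import numpy as np, cv2
from workcell import manip, cams
def snap(name, save=None):
    s=manip.get_state(); d=cams.snapshot(name); d['st']=s
    if save: cv2.imwrite('pics/'+save, cv2.cvtColor(d['frame'],cv2.COLOR_RGB2BGR)); np.save('/tmp/'+save+'.npy',d,allow_pickle=True)
    return d
def load(save): return np.load('/tmp/'+save+'.npy',allow_pickle=True).item()
def rot(v): return cv2.Rodrigues(np.array(v,float))[0]
def cloud(d):
    z=d['range_z']; v,u=np.mgrid[:z.shape[0],:z.shape[1]]
    P=np.stack([(u-d['cx'])/d['fx']*z,(v-d['cy'])/d['fy']*z,z],-1)
    if 'R' in d and d['R'] is not None: W=(P-np.array(d['t']))@np.array(d['R'])
    else:
        T=np.array(d['tool_from_camera']); W=P@T[:3,:3].T+T[:3,3]
        W=W@rot(d['st']['eef_rot']).T+np.array(d['st']['position'])
    W[z==0]=np.nan; return W
E
python3 - <<'E'
from h import *
for n in ['scene','top','wrist']:
    d=snap(n,n+'1.png'); print(n,{k:(np.round(v,3).tolist() if k not in('frame','range_z','st') else 0) for k,v in d.items()})
print(manip.get_state())
a=[cv2.imread(f'pics/{n}1.png') for n in ['scene','top']]
cv2.imwrite('pics/s.png',cv2.resize(a[0],(800,600))); cv2.imwrite('pics/t.png',cv2.resize(a[1],(800,600)))
E
```

```text
scene {'frame': 0, 'range_z': 0, 'fx': 387.948, 'fy': 387.948, 'cx': 253.742, 'cy': 189.939, 'R': [[0.066, 0.998, 0.016], [0.767, -0.04, -0.64], [-0.638, 0.055, -0.768]], 't': [0.021, -0.385, 1.472], 'st': 0}
top {'frame': 0, 'range_z': 0, 'fx': 365.858, 'fy': 365.858, 'cx': 256.59, 'cy': 190.656, 'R': [[0.019, -1.0, -0.006], [-0.985, -0.017, -0.173], [0.173, 0.009, -0.985]], 't': [-0.061, 0.581, 0.887], 'st': 0}
wrist {'frame': 0, 'range_z': 0, 'fx': 277.442, 'fy': 277.442, 'cx': 256.665, 'cy': 192.526, 'tool_from_camera': [[0.0, -0.955, -0.297, 0.077], [1.0, -0.0, 0.001, -0.0], [-0.001, -0.297, 0.955, -0.166], [0.0, 0.0, 0.0, 1.0]], 'st': 0}
{'time_s': 0.15, 'q': array([-1.2652207 ,  0.53697664, -0.00443234,  1.53858784,  0.00261179,
        1.06730676, -0.0712005 ]), 'qvel': array([ 1.16973234e-03, -1.60221209e-03, -2.86363230e-04, -2.49379868e-03,
       -2.19749322e-03,  2.00406524e-03, -1.74122771e-05]), 'tau': array([ 1.31533976e-03, -5.71323395e+01,  9.91645865e-01, -2.51828563e+01,
       -5.62284957e-02,  1.51859602e-02,  8.13743304e-05]), 'position': array([0.23596835, 0.605149  , 0.21797322]), 'eef_rot': array([-5.80493086e-01, -3.08736626e+00,  1.98955642e-03]), 'wrist_force': array([ 0.34526524, -0.21085269,  0.95916295]), 'moment': array([ 0.01753526,  0.01888327, -0.02358776]), 'gripper_width': 0.08833669263876198}
```

View pics/t.png

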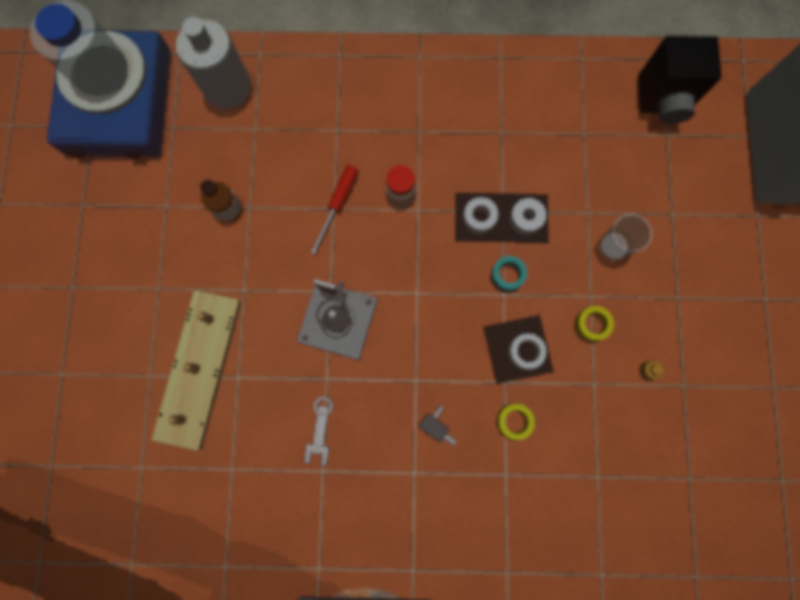

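View pics/s.png

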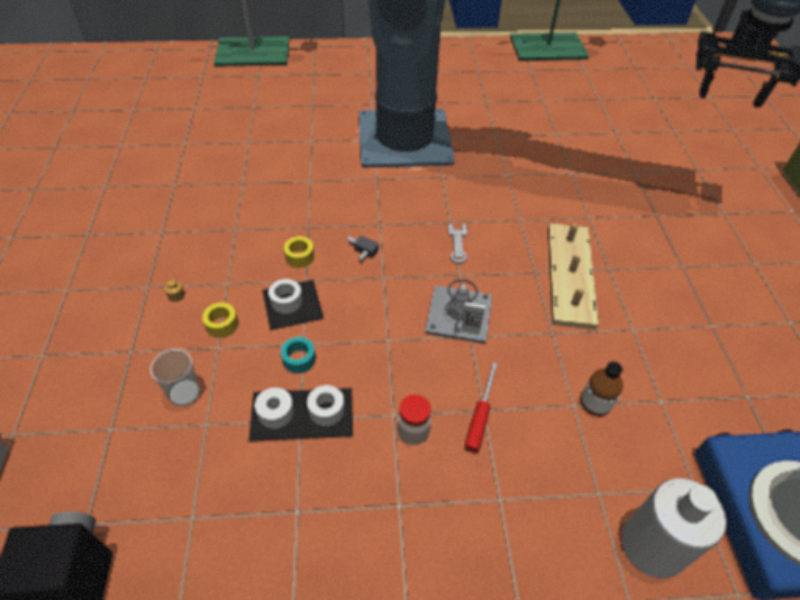

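The top view (800 px wide) shows the job collar on the mat at (528,351), the gauge tip near (332,313) with its scale near (327,287), and the pegs near (207,317), (192,368) and (178,420). The spare collars are at (481,213) and (529,214).

Run:
```python
from h import *
d=load('top1.png'); W=cloud(d)
def reg(u,v,r,zlo,zhi):
    u=int(u*.64);v=int(v*.64);P=W[v-r:v+r+1,u-r:u+r+1].reshape(-1,3)
    return P[(P[:,2]>zlo)&(P[:,2]<zhi)]
P=reg(528,351,16,.028,.040); c,rad=cv2.minEnclosingCircle(P[:,:2].astype(np.float32)); print('collar',c,rad,np.median(P[:,2]),len(P))
P=reg(332,313,28,.068,.09);print('tip/scale',np.round(P,3).tolist()[:60])
P=reg(337,323,40,.008,.016); r=cv2.minAreaRect(P[:,:2].astype(np.float32)*1000);print('base',r)
P=reg(195,370,70,.013,.022); P=P[P[:,1]>.15];r=cv2.minAreaRect(P[:,:2].astype(np.float32)*1000);print('rack',r)
P=reg(520,350,34,.0,.006); print('mat',np.nanmedian(P[:,2]))
# pixel-to-plane
def pix(u,v,z):
    u*=.64;v*=.64;R=np.array(d['R']);t=np.array(d['t'])
    ray=R.T@np.array([(u-d['cx'])/d['fx'],(v-d['cy'])/d['fy'],1]);C=-R.T@t
    return np.round(C+ray*(z-C[2])/ray[2],4)
print('tip',pix(332,313,.082),'scale',pix(326,286,.087))
for n,u,v,in[('p1?',207,317),('p2',192,368),('p3',178,420)]: print(n,pix(u,v,.05))
c1=cv2.imread('pics/scene1.png'); 
a=cv2.resize(c1[135:225,262:400],(800,520),interpolation=cv2.INTER_CUBIC); cv2.imwrite('pics/c1.png',a)
```

```text
collar (0.5011783242225647, -0.2601441442966461) 0.02910584770143032 0.03340942630849497 238
tip/scale [[0.603, 0.088, 0.084], [0.603, 0.086, 0.081], [0.602, 0.083, 0.087], [0.599, 0.087, 0.087], [0.6, 0.085, 0.086], [0.6, 0.083, 0.084], [0.6, 0.08, 0.085], [0.6, 0.078, 0.087], [0.6, 0.075, 0.086], [0.603, 0.049, 0.076], [0.603, 0.047, 0.075], [0.599, 0.089, 0.078], [0.598, 0.085, 0.084], [0.597, 0.082, 0.086], [0.597, 0.08, 0.086], [0.598, 0.078, 0.083], [0.597, 0.075, 0.086], [0.597, 0.072, 0.089], [0.598, 0.07, 0.085], [0.597, 0.068, 0.086], [0.597, 0.065, 0.086], [0.6, 0.052, 0.076], [0.6, 0.049, 0.076], [0.601, 0.047, 0.073], [0.601, 0.044, 0.073], [0.598, 0.087, 0.071], [0.597, 0.084, 0.073], [0.597, 0.082, 0.073], [0.596, 0.079, 0.078], [0.595, 0.075, 0.087], [0.595, 0.072, 0.086], [0.595, 0.07, 0.084], [0.595, 0.068, 0.084], [0.595, 0.065, 0.085], [0.595, 0.063, 0.085], [0.595, 0.06, 0.087], [0.595, 0.058, 0.087], [0.598, 0.052, 0.074], [0.598, 0.049, 0.072], [0.598, 0.047, 0.073], [0.598, 0.044, 0.072], [0.595, 0.077, 0.071], [0.595, 0.074, 0.072], [0.594, 0.071, 0.077], [0.593, 0.067, 0.086], [0.592, 0.065, 0.087], [0.592, 0.062, 0.089], [0.592, 0.06, 0.087], [0.592, 0.057, 0.088], [0.594, 0.056, 0.079], [0.595, 0.051, 0.076], [0.595, 0.049, 0.073], [0.595, 0.046, 0.076], [0.593, 0.069, 0.073], [0.593, 0.067, 0.072], [0.592, 0.064, 0.076], [0.592, 0.061, 0.078], [0.591, 0.058, 0.081], [0.592, 0.056, 0.076], [0.593, 0.049, 0.073]]
base ((550.3452758789062, 58.990631103515625), (110.55398559570312, 109.6935806274414), 74.9040298461914)
rack ((463.4375305175781, 290.898681640625), (80.95063018798828, 255.69970703125), 78.85486602783203)
mat 0.0014380746029044236
tip [0.5499 0.0576 0.082 ] scale [0.5922 0.0682 0.087 ]
p1? [0.5444 0.2659 0.05  ]
p2 [0.4612 0.2837 0.05  ]
p3 [0.3791 0.2992 0.05  ]
```

View pics/c1.png

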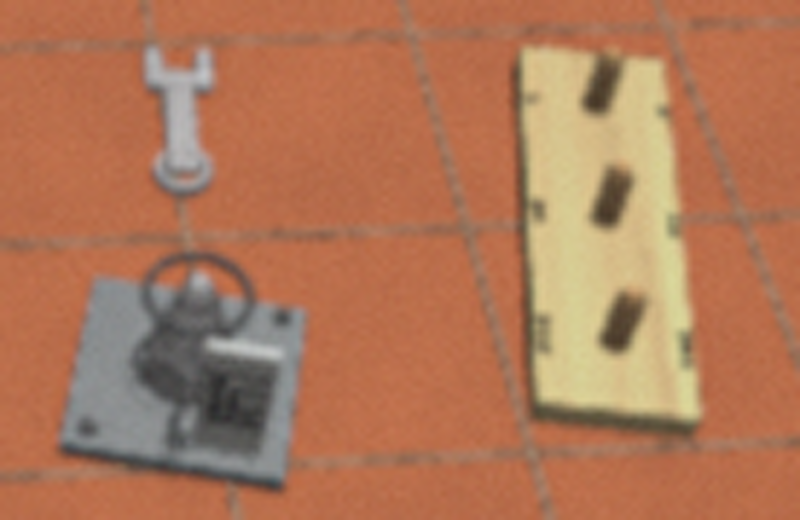

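In the enlarged crop, the three-dot marks sit beside the peg nearest the scene camera (x≈0.544) and the one-dot marks beside the far peg (x≈0.38). The scale faces outward at about 15° yaw. I'll move towards the work and turn the jaws to the gauge's y.

```bash
cat > to.py <<'E'
import sys; from h import *
# to.py x y z jawangle_deg : remaining shift in tool axes + turn
x,y,z,a=map(float,sys.argv[1:5]); s=manip.get_state(); R=rot(s['eef_rot'])
Xd=np.array([-np.sin(np.radians(a)),np.cos(np.radians(a)),0]); Y=np.array([np.cos(np.radians(a)),np.sin(np.radians(a)),0])
Xd=np.cross(Y,[0,0,-1]); Rd=np.stack([Xd,Y,[0,0,-1.]],1)
print('t',round(s['time_s'],2),'pos',np.round(s['position'],4),'F',np.round(s['wrist_force'],1),'w',round(s['gripper_width'],4),'q',np.round(s['q'],2))
print('shift',np.round(R.T@(np.array([x,y,z])-s['position']),4),'shift in goal axes',np.round(Rd.T@(np.array([x,y,z])-s['position']),4),'turn',np.round(cv2.Rodrigues(R.T@Rd)[0].ravel(),4))
E
python3 -m crank '[{"x":-0.045,"y":-0.039,"wz":-0.158},{"x":-0.038,"y":-0.046,"wz":-0.158},{"x":-0.031,"y":-0.052,"wz":-0.158},{"x":-0.022,"y":-0.056,"wz":-0.158},{"x":-0.013,"y":-0.059},{"x":-0.013,"y":-0.059}]'; python3 to.py 0.5 0.0 0.2 104.9
```

```text
t 0.15 pos [0.236  0.6051 0.218 ] F [ 0.3 -0.2  1. ] w 0.0883 q [-1.27  0.54 -0.    1.54  0.    1.07 -0.07]
shift [-0.4658 -0.4679  0.0186] shift in goal axes [-0.0996 -0.6527  0.018 ] turn [-1.300e-03 -3.000e-04 -6.318e-01]validation failed for argument at $[0]...
```

```bash
python3 -m crank '[{"x":-0.045,"y":-0.039,"z":0,"wx":0,"wy":0,"wz":-0.158,"jaw":0.088},{"x":-0.038,"y":-0.046,"z":0,"wx":0,"wy":0,"wz":-0.158,"jaw":0.088},{"x":-0.031,"y":-0.052,"z":0,"wx":0,"wy":0,"wz":-0.158,"jaw":0.088},{"x":-0.022,"y":-0.056,"z":0,"wx":0,"wy":0,"wz":-0.158,"jaw":0.088},{"x":-0.013,"y":-0.059,"z":0,"wx":0,"wy":0,"wz":0,"jaw":0.088},{"x":-0.013,"y":-0.059,"z":0,"wx":0,"wy":0,"wz":0,"jaw":0.088}]'; python3 to.py 0.5 0.0 0.2 104.9
```

```text
time_s: 0.9
position: [0.4076, 0.2818, 0.2161]
eef_rot: [0.455, -3.107, 0.0]
wrist_force: [0.7, 0.2, 0.7]
gripper_width: 0.0879
t 0.9 pos [0.4076 0.2818 0.2161] F [0.7 0.2 0.7] w 0.0879 q [-0.65  0.28 -0.05  1.94  0.02  0.93  1.15]
shift [-0.0077 -0.2965  0.0161] shift in goal axes [-0.0168 -0.2961  0.0161] turn [-0.     -0.0017  0.031 ]
```

```bash
python3 -c "
from h import *
snap('wrist','w_rack.png')"; python3 to.py 0.55 0.059 0.2 104.9
python3 -m crank '[{"x":-0.020,"y":-0.045,"z":0.004,"wx":0,"wy":0,"wz":0.031,"jaw":0.088},{"x":-0.02,"y":-0.057,"z":0.004,"wx":0,"wy":0,"wz":0,"jaw":0.088},{"x":-0.02,"y":-0.057,"z":0.004,"wx":0,"wy":0,"wz":0,"jaw":0.088},{"x":-0.02,"y":-0.057,"z":0.004,"wx":0,"wy":0,"wz":0,"jaw":0.088},{"x":0,"y":0,"z":0,"wx":0,"wy":0,"wz":0,"jaw":0.088}]'; python3 to.py 0.55 0.059 0.2 104.9
python3 - <<'E'
from h import *
d=snap('wrist','w_g.png')
a=np.vstack([load('w_rack.png')['frame'],d['frame']])[:,:,::-1]
cv2.imwrite('pics/wr.png',cv2.resize(a,(400,600),interpolation=cv2.INTER_AREA))
W=cloud(d);m=(W[...,2]>.008)&(W[...,2]<.016)&(np.hypot(W[...,0]-.55,W[...,1]-.059)<.09)
P=W[m]; print(cv2.minAreaRect(P[:,:2].astype(np.float32)*1000),np.median(P[:,2]))
m=(W[...,2]>.08)&(W[...,2]<.095);P=W[m];print(len(P),cv2.minAreaRect(P[:,:2].astype(np.float32)*1000))
E
```

```text
t 0.95 pos [0.4121 0.2728 0.216 ] F [ 2.7 -6.9 -0.4] w 0.0877 q [-0.65  0.28 -0.04  1.94  0.02  0.93  1.16]
shift [-0.0733 -0.2435  0.0172] shift in goal axes [-0.0783 -0.2421  0.016 ] turn [-0.0056 -0.0015  0.0205]
time_s: 1.58
position: [0.5484, 0.0765, 0.2004]
eef_rot: [-0.385, 3.118, -0.009]
wrist_force: [-0.2, -0.4, 0.8]
gripper_width: 0.088
t 1.57 pos [0.5484 0.0765 0.2004] F [-0.2 -0.4  0.8] w 0.088 q [-0.28  0.39  0.08  1.82 -0.03  0.93  1.62]
shift [ 0.0027 -0.0174  0.0005] shift in goal axes [ 0.0029 -0.0173  0.0004] turn [-0.006  -0.0004 -0.0146]
((550.0157470703125, 59.9871826171875), (109.90319061279297, 110.22868347167969), 74.86742401123047) 0.012328632873608303
335 ((650.9971313476562, 150.59242248535156), (282.5439758300781, 41.38869094848633), 48.247371673583984)
```

View pics/wr.png

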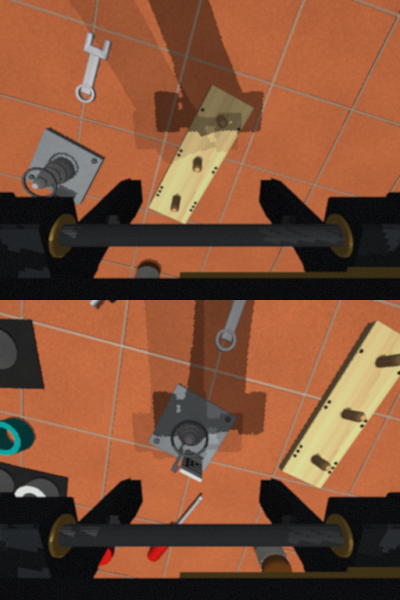

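The upper half (rack) shows the pegs and board, and the lower half (gauge) shows the pointer ring around the nose at about (187,435), with the scale plate below it. Next I'll refine the axis from the ring and nose depth points, and head to the collar.

```bash
python3 - <<'E'
from h import *
from scipy.optimize import least_squares
for n in ['w_g.png','top1.png']:
    d=load(n);W=cloud(d); x0=np.array([.550,.0597]); ex=np.array([.9665,.2566]); ey=np.array([-.2566,.9665])
    D=W[...,:2]-x0; gx=D@ex; gy=D@ey; r=np.hypot(gx,gy)
    m=(r<.032)&(r>.018)&(W[...,2]>.066)&(W[...,2]<.080)&(gx<.022); P=W[m]; A=np.c_[gx[m],gy[m]]
    f=least_squares(lambda c:np.hypot(*(A-c[:2]).T)-c[2],[0,0,.025],loss='soft_l1',f_scale=.001).x
    print(n,'ring',len(P),'z',np.median(P[:,2]).round(4),'off gauge',f.round(4),'world',(x0+f[0]*ex+f[1]*ey).round(4))
    m=(r<.012)&(W[...,2]>.074); print(' tip',len(W[m]),W[m].mean(0).round(4),W[m].max(0).round(4))
    m=(r<.03)&(W[...,2]>.030)&(W[...,2]<.078)&(gx<.03);A=np.c_[gx[m],gy[m]];rr=.0218-(W[...,2][m]-.030)*.3
    f=least_squares(lambda c:np.hypot(*(A-c[:2]).T)-rr,[0,0],loss='soft_l1',f_scale=.0007).x; print(' cone',m.sum(),f.round(4),(x0+f[0]*ex+f[1]*ey).round(4))
E
python3 to.py 0.501 -0.26 0.12 104.9
python3 -m crank '[{"x":0.010,"y":-0.055,"z":0.012,"wx":0,"wy":0,"wz":-0.014,"jaw":0.088},{"x":0.010,"y":-0.058,"z":0.012,"wx":0,"wy":0,"wz":0,"jaw":0.088},{"x":0.010,"y":-0.058,"z":0.012,"wx":0,"wy":0,"wz":0,"jaw":0.088},{"x":0.01,"y":-0.058,"z":0.012,"wx":0,"wy":0,"wz":0,"jaw":0.088},{"x":0.01,"y":-0.058,"z":0.012,"wx":0,"wy":0,"wz":0,"jaw":0.088},{"x":0,"y":0,"z":0,"wx":0,"wy":0,"wz":0,"jaw":0.088}]'; python3 to.py 0.501 -0.26 0.12 104.9
```

```text
w_g.png ring 489 z 0.0742 off gauge [-0.0008  0.0002  0.0245] world [0.5492 0.0597]
 tip 188 [0.5484 0.0597 0.0797] [0.5572 0.0679 0.0838]
 cone 1246 [-0.0001  0.0001] [0.5499 0.0598]
top1.png ring 89 z 0.0741 off gauge [-0.0003 -0.0009  0.0247] world [0.5499 0.0587]
 tip 35 [0.5495 0.058  0.0791] [0.5564 0.0672 0.085 ]
 cone 264 [ 0.0004 -0.0007] [0.5506 0.0591]
t 1.62 pos [0.5472 0.0797 0.2004] F [0.  0.2 0.1] w 0.0883 q [-0.29  0.39  0.07  1.82 -0.03  0.93  1.62]
shift [ 0.1284 -0.3175  0.0818] shift in goal axes [ 0.1319 -0.3164  0.0804] turn [-0.0041 -0.0008 -0.0109]
time_s: 2.38
position: [0.5765, -0.2035, 0.1385]
eef_rot: [-0.441, 3.109, 0.005]
wrist_force: [-0.4, 0.5, -0.1]
gripper_width: 0.0881
t 2.38 pos [ 0.5765 -0.2035  0.1385] F [-0.4  0.5 -0.1] w 0.0881 q [ 0.18  0.57  0.12  1.72 -0.09  0.87  2.19]
shift [ 0.0883 -0.0333  0.0183] shift in goal axes [ 0.0875 -0.0352  0.0185] turn [0.0028 0.0014 0.022 ]
```

```bash
python3 -m crank '[{"x":0.048,"y":-0.020,"z":0,"wx":0,"wy":0,"wz":0.022,"jaw":0.088},{"x":0.036,"y":-0.013,"z":0,"wx":0,"wy":0,"wz":0,"jaw":0.088},{"x":0,"y":0,"z":0,"wx":0,"wy":0,"wz":0,"jaw":0.088},{"x":0,"y":0,"z":0,"wx":0,"wy":0,"wz":0,"jaw":0.088}]'; python3 to.py 0.501 -0.26 0.025 104.9
cat >> h.py <<'E'
from scipy.optimize import least_squares
def collar(W,x0,zt,tol=.005):
    # centre from top annulus: mid of outer rim by min enclosing circle on robust set
    r=np.hypot(W[...,0]-x0[0],W[...,1]-x0[1]); m=((r<.036)&(abs(W[...,2]-zt)<tol)).astype(np.uint8)
    n,l,st,c=cv2.connectedComponentsWithStats(m); k=1+np.argmax(st[1:,4]); P=W[l==k]
    c,R=cv2.minEnclosingCircle(P[:,:2].astype(np.float32))
    cs=[]
    a=np.arctan2(P[:,1]-c[1],P[:,0]-c[0]);rr=np.hypot(P[:,0]-c[0],P[:,1]-c[1])
    O=[];I=[]
    for b in np.arange(-np.pi,np.pi,np.pi/18):
        s=(a>=b)&(a<b+np.pi/18)
        if s.sum()>3: O.append(P[s][rr[s].argmax(),:2]); I.append(P[s][rr[s].argmin(),:2])
    fit=lambda A:least_squares(lambda q:np.hypot(*(np.array(A)-q[:2]).T)-q[2],[*c,.02],loss='soft_l1',f_scale=.001).x
    return np.round(fit(O),4),np.round(fit(I),4),np.median(P[:,2]).round(4),len(P)
E
python3 - <<'E'
from h import *
d=snap('wrist','w_c.png'); W=cloud(d); print('collar outer, bore, ztop',collar(W,(.501,-.26),.034)); print(d['st']['position'])
print('top',collar(cloud(load('top1.png')),(.501,-.26),.034))
E
```

```text
time_s: 2.88
position: [0.5066, -0.248, 0.1381]
eef_rot: [-0.424, 3.11, 0.014]
wrist_force: [0.2, 0.4, 0.3]
gripper_width: 0.0879
t 2.88 pos [ 0.5066 -0.248   0.1381] F [0.2 0.4 0.3] w 0.0879 q [ 0.28  0.5   0.13  1.84 -0.1   0.81  2.3 ]
shift [ 0.009 -0.011  0.113] shift in goal axes [ 0.0084 -0.0101  0.1131] turn [0.0084 0.0043 0.0112]
collar outer, bore, ztop (array([ 0.5003, -0.2594,  0.0285]), array([ 0.5003, -0.2594,  0.0187]), np.float64(0.0341), 1503)
[ 0.50655027 -0.24803843  0.13808089]
top (array([ 0.5011, -0.2595,  0.028 ]), array([ 0.5007, -0.2594,  0.0195]), np.float64(0.0335), 232)
```

View pics/w_c.png

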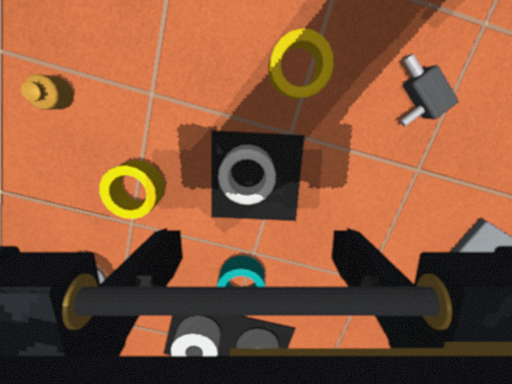

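The wrist view shows the collar on the mat at (247,175), well between the fingers and clear of its neighbours. I'll descend.

```bash
python3 to.py 0.5003 -0.2594 0.05 104.9; python3 -m crank '[{"x":0.009,"y":-0.010,"z":0.035,"wx":0.008,"wy":0.004,"wz":0.011,"jaw":0.088},{"x":0,"y":0,"z":0.045,"wx":0,"wy":0,"wz":0,"jaw":0.088},{"x":0,"y":0,"z":0.008,"wx":0,"wy":0,"wz":0,"jaw":0.088},{"x":0,"y":0,"z":0,"wx":0,"wy":0,"wz":0,"jaw":0.088}]'; python3 to.py 0.5003 -0.2594 0.007 104.9
```

```text
t 2.92 pos [ 0.5065 -0.2481  0.138 ] F [0.5 0.2 0.5] w 0.088 q [ 0.28  0.5   0.13  1.84 -0.1   0.81  2.3 ]
shift [ 0.0094 -0.0099  0.0879] shift in goal axes [ 0.0089 -0.0093  0.088 ] turn [0.0083 0.0041 0.0115]
time_s: 3.42
position: [0.5077, -0.2543, 0.0498]
eef_rot: [-0.422, 3.107, 0.001]
wrist_force: [0.3, -0.3, -0.2]
gripper_width: 0.0879
t 3.42 pos [ 0.5077 -0.2543  0.0498] F [ 0.3 -0.3 -0.2] w 0.0879 q [ 0.31  0.63  0.11  1.87 -0.11  0.63  2.33]
shift [ 0.0087 -0.0029  0.0428] shift in goal axes [ 0.0084 -0.0031  0.0428] turn [-0.0005  0.0063  0.01  ]
```

```bash
python3 -m crank '[{"x":0.009,"y":-0.003,"z":0.0,"wx":0,"wy":0.006,"wz":0.010,"jaw":0.088},{"x":0,"y":0,"z":0.02,"wx":0,"wy":0,"wz":0,"jaw":0.088},{"x":0,"y":0,"z":0,"wx":0,"wy":0,"wz":0,"jaw":0.088}]'; python3 to.py 0.5003 -0.2594 0.007 104.9
```

```text
time_s: 3.8
position: [0.5016, -0.2603, 0.0315]
eef_rot: [-0.407, 3.111, -0.004]
wrist_force: [-0.3, 0.3, -0.6]
gripper_width: 0.0878
t 3.8 pos [ 0.5016 -0.2603  0.0315] F [-0.3  0.3 -0.6] w 0.0878 q [ 0.32  0.66  0.11  1.89 -0.12  0.6   2.33]
shift [0.0011 0.0013 0.0245] shift in goal axes [0.001  0.0012 0.0245] turn [-0.0032  0.0038 -0.0001]
```

```bash
python3 -m crank '[{"x":0.0015,"y":0.001,"z":0.016,"wx":-0.003,"wy":0.004,"wz":0,"jaw":0.088},{"x":0.001,"y":0,"z":0.009,"wx":0,"wy":0,"wz":0,"jaw":0.088},{"x":0,"y":0,"z":0.0,"wx":0,"wy":0,"wz":0,"jaw":0.088}]'; python3 to.py 0.5003 -0.2594 0.007 104.9
```

```text
time_s: 4.18
position: [0.4988, -0.2601, 0.0047]
eef_rot: [0.407, -3.115, -0.0]
wrist_force: [-0.9, 0.3, 0.3]
gripper_width: 0.0881
t 4.17 pos [ 0.4988 -0.2601  0.0047] F [-0.9  0.3  0.3] w 0.0881 q [ 0.33  0.71  0.1   1.89 -0.12  0.55  2.34]
shift [-0.0016  0.0003 -0.0023] shift in goal axes [-0.0016  0.0003 -0.0023] turn [ 0.0001 -0.0005 -0.0003]
```

```bash
python3 -m crank '[{"x":-0.0015,"y":0,"z":-0.0025,"wx":0,"wy":0,"wz":0,"jaw":0.088},{"x":0,"y":0,"z":0,"wx":0,"wy":0,"wz":0,"jaw":0.06},{"x":0,"y":0,"z":0,"wx":0,"wy":0,"wz":0,"jaw":0.06},{"x":0,"y":0,"z":0,"wx":0,"wy":0,"wz":0,"jaw":0.06}]' 30; python3 to.py 0.5003 -0.2594 0.007 104.9
```

```text
time_s: 4.68
position: [0.5011, -0.26, 0.0081]
eef_rot: [-0.407, 3.114, -0.001]
wrist_force: [-0.2, 0.1, -0.6]
gripper_width: 0.0609
t 4.67 pos [ 0.5011 -0.26    0.0081] F [-0.2  0.1 -0.6] w 0.0609 q [ 0.32  0.7   0.1   1.89 -0.12  0.56  2.33]
shift [0.0006 0.0007 0.0011] shift in goal axes [0.0006 0.0007 0.0011] turn [-0.0008  0.0007 -0.0002]
```

```bash
python3 -m crank '[{"x":0,"y":0,"z":0,"wx":0,"wy":0,"wz":0,"jaw":0.05},{"x":0,"y":0,"z":0,"wx":0,"wy":0,"wz":0,"jaw":0.05},{"x":0,"y":0,"z":0,"wx":0,"wy":0,"wz":0,"jaw":0.05}]' 30; python3 to.py 0.5003 -0.2594 0.007 104.9
```

```text
time_s: 5.05
position: [0.5011, -0.2599, 0.0081]
eef_rot: [-0.407, 3.114, -0.001]
wrist_force: [-0.0, 0.0, -0.6]
gripper_width: 0.0561
t 5.05 pos [ 0.5011 -0.2599  0.0081] F [-0.   0.  -0.6] w 0.0561 q [ 0.32  0.7   0.1   1.89 -0.12  0.56  2.33]
shift [0.0006 0.0007 0.0011] shift in goal axes [0.0006 0.0007 0.0011] turn [-0.0008  0.0008 -0.0001]
```

```bash
python3 -m crank '[{"x":0,"y":0,"z":-0.03,"wx":0,"wy":0,"wz":0,"jaw":0.05},{"x":0,"y":0,"z":-0.05,"wx":0,"wy":0,"wz":0,"jaw":0.05},{"x":0,"y":0,"z":-0.05,"wx":0,"wy":0,"wz":0,"jaw":0.05},{"x":-0.02,"y":0.045,"z":-0.02,"wx":0,"wy":0,"wz":0,"jaw":0.05},{"x":-0.023,"y":0.052,"z":0,"wx":0,"wy":0,"wz":0,"jaw":0.05},{"x":-0.023,"y":0.052,"z":0,"wx":0,"wy":0,"wz":0,"jaw":0.05},{"x":0,"y":0,"z":0,"wx":0,"wy":0,"wz":0,"jaw":0.05}]' 30; python3 to.py 0.5500 0.0597 0.16 104.9
```

```text
time_s: 5.92
position: [0.5259, -0.0944, 0.1616]
eef_rot: [0.403, -3.115, -0.002]
wrist_force: [0.1, -0.2, -2.4]
gripper_width: 0.0562
t 5.92 pos [ 0.5259 -0.0944  0.1616] F [ 0.1 -0.2 -2.4] w 0.0562 q [ 0.01  0.41  0.11  1.9  -0.06  0.83  1.98]
shift [-0.0626  0.1429  0.0017] shift in goal axes [-0.063   0.1427  0.0016] turn [ 0.0016 -0.0009 -0.0029]
```

```bash
python3 -m crank '[{"x":-0.02,"y":0.045,"z":0,"wx":0.002,"wy":0,"wz":-0.003,"jaw":0.05},{"x":-0.0,"y":0.0,"z":0,"wx":0,"wy":0,"wz":0,"jaw":0.05},{"x":0,"y":0,"z":0,"wx":0,"wy":0,"wz":0,"jaw":0.05}]' 30
cat > ax.py <<'E'
from h import *
import sys
d=snap('wrist',sys.argv[1]); W=cloud(d); p=d['st']['position'];print(np.round(p,4))
x0=np.array([.550,.0595]); ex=np.array([.9665,.2566]); ey=np.array([-.2566,.9665])
D=W[...,:2]-x0; gx=D@ex; gy=D@ey; r=np.hypot(gx,gy)
m=(r<.03)&(W[...,2]>.030)&(W[...,2]<.078)&(gx<.03);A=np.c_[gx[m],gy[m]];rr=.0218-(W[...,2][m]-.030)*.3
f=least_squares(lambda c:np.hypot(*(A-c[:2]).T)-rr,[0,0],loss='soft_l1',f_scale=.0007).x; print('cone',m.sum(),f.round(4),(x0+f[0]*ex+f[1]*ey).round(4))
m=(r<.032)&(r>.018)&(W[...,2]>.066)&(W[...,2]<.080)&(gx<.022); A=np.c_[gx[m],gy[m]]
if m.sum()>20:
    f=least_squares(lambda c:np.hypot(*(A-c[:2]).T)-.0249,[0,0],loss='soft_l1',f_scale=.001).x
    print('ring',len(A),np.median(W[m][:,2]).round(4),(x0+f[0]*ex+f[1]*ey).round(4))
m=(W[...,2]>.008)&(W[...,2]<.016)&(r<.09); print('base',cv2.minAreaRect(W[m][:,:2].astype(np.float32)*1000))
# held collar, tool-level plane
for zt in [p[2]+.026]:
    o=collar(W,p[:2],zt); print('held',o)
E
python3 ax.py w_h.png; python3 to.py 0.5500 0.0597 0.16 104.9
```

```text
time_s: 6.3
position: [0.5329, -0.0471, 0.161]
eef_rot: [0.404, -3.113, 0.003]
wrist_force: [0.1, 0.2, -2.9]
gripper_width: 0.0568
[ 0.5329 -0.0471  0.161 ]
cone 1517 [-0.0004  0.0006] [0.5495 0.0599]
ring 495 0.0741 [0.5494 0.0589]
base ((549.26806640625, 59.66688537597656), (110.06546783447266, 108.99254608154297), 74.9858627319336)
held (array([ 0.5321, -0.0473,  0.0286]), array([ 0.532 , -0.0473,  0.0185]), np.float64(0.187), 4765)
t 6.35 pos [ 0.533  -0.0465  0.161 ] F [ 0.6  0.2 -2.1] w 0.0565 q [-0.08  0.42  0.1   1.9  -0.05  0.83  1.88]
shift [-0.0436  0.0983  0.0007] shift in goal axes [-0.0437  0.0983  0.001 ] turn [-0.0011 -0.0026 -0.0013]
```

View pics/w_h.png

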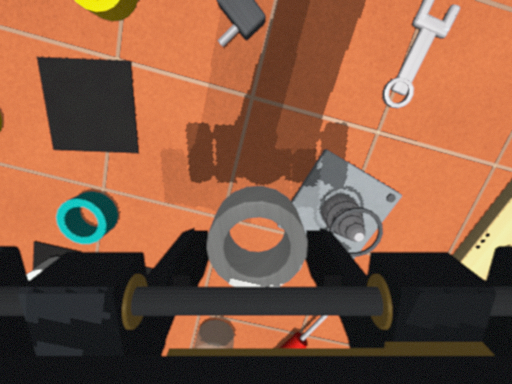

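The wrist view shows the collar held level between the fingers, with its bore centre near (257,245), and the gauge to its right with the nose at (360,237). The held collar sits 0.9 mm from the TCP along tool x, so the TCP target is (0.5503, 0.0599).

```bash
python3 -m crank '[{"x":-0.02,"y":0.045,"z":0,"wx":0,"wy":-0.0025,"wz":-0.0013,"jaw":0.05},{"x":-0.023,"y":0.05,"z":0,"wx":0,"wy":0,"wz":0,"jaw":0.05},{"x":0,"y":0,"z":0,"wx":0,"wy":0,"wz":0,"jaw":0.05},{"x":0,"y":0,"z":0,"wx":0,"wy":0,"wz":0,"jaw":0.05}]' 30;python3 to.py 0.5503 0.0599 0.10 104.9
```

```text
time_s: 6.85
position: [0.5509, 0.0518, 0.1603]
eef_rot: [0.391, -3.116, 0.006]
wrist_force: [0.1, -1.0, -2.0]
gripper_width: 0.0565
t 6.85 pos [0.5509 0.0518 0.1603] F [ 0.1 -1.  -2. ] w 0.0565 q [-0.24  0.45  0.08  1.85 -0.04  0.85  1.68]
shift [-0.0015  0.0082  0.0602] shift in goal axes [-0.0015  0.008   0.0603] turn [-0.0036 -0.0013 -0.0102]
```

```bash
python3 -m crank '[{"x":-0.0015,"y":0.008,"z":0.0,"wx":-0.0036,"wy":-0.0013,"wz":-0.01,"jaw":0.05},{"x":0,"y":0.0,"z":0.03,"wx":0,"wy":0,"wz":0,"jaw":0.05},{"x":0,"y":0,"z":0.03,"wx":0,"wy":0,"wz":0,"jaw":0.05},{"x":0,"y":0,"z":0,"wx":0,"wy":0,"wz":0,"jaw":0.05},{"x":0,"y":0,"z":0,"wx":0,"wy":0,"wz":0,"jaw":0.05}]' 30;python3 to.py 0.5503 0.0599 0.08 104.9
```

```text
time_s: 7.48
position: [0.5514, 0.0552, 0.1006]
eef_rot: [-0.396, 3.114, -0.001]
wrist_force: [0.1, -0.2, -2.3]
gripper_width: 0.0566
t 7.47 pos [0.5514 0.0552 0.1006] F [ 0.1 -0.2 -2.3] w 0.0566 q [-0.23  0.53  0.07  1.89 -0.05  0.72  1.69]
shift [-0.0001  0.0048  0.0206] shift in goal axes [-0.0001  0.0048  0.0206] turn [-0.001   0.0022 -0.0074]
```

```bash
python3 -m crank '[{"x":0,"y":0.006,"z":0.0,"wx":-0.001,"wy":0.002,"wz":-0.0074,"jaw":0.05},{"x":0,"y":0,"z":0,"wx":0,"wy":0,"wz":0,"jaw":0.05},{"x":0,"y":0,"z":0,"wx":0,"wy":0,"wz":0,"jaw":0.05}]' 30;python3 to.py 0.5503 0.0599 0.08 104.9
```

```text
time_s: 7.85
position: [0.5514, 0.0616, 0.1031]
eef_rot: [-0.407, 3.111, 0.001]
wrist_force: [-0.1, 0.7, -1.5]
gripper_width: 0.0567
t 7.85 pos [0.5514 0.0616 0.1031] F [-0.1  0.7 -1.5] w 0.0567 q [-0.24  0.53  0.07  1.89 -0.05  0.72  1.68]
shift [ 0.0016 -0.0013  0.0231] shift in goal axes [ 0.0015 -0.0013  0.0231] turn [-0.0001  0.0041  0.0003]
```

```bash
python3 -m crank '[{"x":0.0015,"y":-0.0013,"z":0.01,"wx":0,"wy":0.004,"wz":0,"jaw":0.05},{"x":0,"y":0,"z":0.01,"wx":0,"wy":0,"wz":0,"jaw":0.05},{"x":0,"y":0,"z":0,"wx":0,"wy":0,"wz":0,"jaw":0.05}]' 30;python3 to.py 0.5503 0.0599 0.08 104.9
```

```text
time_s: 8.22
position: [0.5501, 0.0598, 0.0816]
eef_rot: [0.408, -3.115, 0.0]
wrist_force: [0.3, 0.1, -2.8]
gripper_width: 0.0564
t 8.22 pos [0.5501 0.0598 0.0816] F [ 0.3  0.1 -2.8] w 0.0564 q [-0.24  0.56  0.06  1.9  -0.05  0.68  1.69]
shift [-0.0002  0.0001  0.0016] shift in goal axes [-0.0002  0.0001  0.0016] turn [-0.0002 -0.0005  0.0003]
```

```bash
python3 -m crank '[{"x":0,"y":0,"z":0.007,"wx":0,"wy":0,"wz":0,"jaw":0.05},{"x":0,"y":0,"z":0.007,"wx":0,"wy":0,"wz":0,"jaw":0.05},{"x":0,"y":0,"z":0.002,"wx":0,"wy":0,"wz":0,"jaw":0.05}]' 30;python3 to.py 0.5503 0.0599 0.046 104.9
```

```text
time_s: 8.6
position: [0.5508, 0.0598, 0.0653]
eef_rot: [-0.408, 3.114, -0.0]
wrist_force: [-0.4, -0.1, 1.7]
gripper_width: 0.0565
t 8.6 pos [0.5508 0.0598 0.0653] F [-0.4 -0.1  1.7] w 0.0565 q [-0.24  0.59  0.06  1.9  -0.06  0.65  1.69]
shift [0.0005 0.0002 0.0193] shift in goal axes [0.0005 0.0002 0.0193] turn [-0.0002  0.0007  0.0002]
```

Pushing the pointer takes about 4 N, as expected. I'll continue.

```bash
python3 -m crank '[{"x":0.0005,"y":0,"z":0.006,"wx":0,"wy":0.0007,"wz":0,"jaw":0.05},{"x":0,"y":0,"z":0.006,"wx":0,"wy":0,"wz":0,"jaw":0.05},{"x":0,"y":0,"z":0.001,"wx":0,"wy":0,"wz":0,"jaw":0.05}]' 30;python3 to.py 0.5503 0.0599 0.046 104.9
```

```text
time_s: 8.98
position: [0.5508, 0.0598, 0.0516]
eef_rot: [-0.408, 3.114, -0.0]
wrist_force: [-0.6, 0.3, 1.4]
gripper_width: 0.0568
t 8.97 pos [0.5508 0.0598 0.0516] F [-0.6  0.3  1.4] w 0.0568 q [-0.23  0.61  0.06  1.9  -0.06  0.62  1.69]
shift [0.0005 0.0002 0.0056] shift in goal axes [0.0005 0.0002 0.0056] turn [-0.0003  0.001   0.0003]
```

```bash
python3 -m crank '[{"x":0.0007,"y":0,"z":0.002,"wx":0,"wy":0.001,"wz":0,"jaw":0.05},{"x":0,"y":0,"z":0.002,"wx":0,"wy":0,"wz":0,"jaw":0.05}]' 30;python3 to.py 0.5503 0.0599 0.046 104.9
```

```text
time_s: 9.22
position: [0.5508, 0.0598, 0.0477]
eef_rot: [-0.408, 3.114, -0.0]
wrist_force: [-0.2, -0.6, 1.4]
gripper_width: 0.0567
t 9.22 pos [0.5508 0.0598 0.0477] F [-0.2 -0.6  1.4] w 0.0567 q [-0.23  0.62  0.06  1.91 -0.06  0.62  1.69]
shift [0.0005 0.0002 0.0017] shift in goal axes [0.0005 0.0002 0.0017] turn [-0.0003  0.0013  0.0003]
```

```bash
python3 -m crank '[{"x":0.0008,"y":0,"z":0.001,"wx":0,"wy":0.002,"wz":0,"jaw":0.05},{"x":0,"y":0,"z":0.001,"wx":0,"wy":0,"wz":0,"jaw":0.05}]' 30;python3 to.py 0.5503 0.0599 0.044 104.9
```

```text
time_s: 9.48
position: [0.5506, 0.0598, 0.046]
eef_rot: [-0.408, 3.115, -0.001]
wrist_force: [-1.5, 0.5, 4.7]
gripper_width: 0.0565
t 9.47 pos [0.5506 0.0598 0.046 ] F [-1.5  0.5  4.7] w 0.0565 q [-0.23  0.62  0.06  1.91 -0.06  0.61  1.69]
shift [0.0003 0.0002 0.002 ] shift in goal axes [0.0003 0.0002 0.002 ] turn [-0.0004  0.0004  0.0003]
```

```bash
python3 -m crank '[{"x":0.0006,"y":0,"z":0.0008,"wx":0,"wy":0,"wz":0,"jaw":0.05},{"x":0.0003,"y":0,"z":0.0008,"wx":0,"wy":0,"wz":0,"jaw":0.05}]' 30;python3 to.py 0.5503 0.0599 0.044 104.9
```

```text
time_s: 9.72
position: [0.5503, 0.0599, 0.0449]
eef_rot: [-0.408, 3.113, -0.0]
wrist_force: [-0.7, 0.6, 7.8]
gripper_width: 0.0567
t 9.72 pos [0.5503 0.0599 0.0449] F [-0.7  0.6  7.8] w 0.0567 q [-0.23  0.62  0.06  1.91 -0.06  0.61  1.69]
shift [0.     0.     0.0009] shift in goal axes [0.     0.     0.0009] turn [-0.0002  0.0017  0.0005]
```

```bash
python3 -m crank '[{"x":0.0004,"y":0.0003,"z":0.001,"wx":0,"wy":0.0015,"wz":0,"jaw":0.05},{"x":0.0002,"y":0.0,"z":0.001,"wx":0,"wy":0,"wz":0,"jaw":0.05}]' 30;python3 to.py 0.5503 0.0599 0.044 104.9
```

```text
time_s: 9.98
position: [0.5505, 0.0599, 0.0444]
eef_rot: [-0.408, 3.113, -0.0]
wrist_force: [-4.0, -0.8, 13.7]
gripper_width: 0.0567
t 9.97 pos [0.5505 0.0599 0.0444] F [-4.  -0.8 13.7] w 0.0567 q [-0.23  0.63  0.06  1.91 -0.06  0.61  1.69]
shift [0.0002 0.     0.0004] shift in goal axes [0.0002 0.     0.0004] turn [-0.0004  0.0017  0.0003]
```

```bash
python3 -m crank '[{"x":0.0010,"y":0,"z":0.0008,"wx":0,"wy":0.0017,"wz":0,"jaw":0.05},{"x":0.0008,"y":0.0,"z":0.0008,"wx":0,"wy":0,"wz":0,"jaw":0.05}]' 30;python3 to.py 0.5503 0.0599 0.044 104.9
```

```text
time_s: 10.22
position: [0.5505, 0.0599, 0.0445]
eef_rot: [-0.407, 3.111, 0.0]
wrist_force: [-0.0, 0.1, 7.9]
gripper_width: 0.0564
t 10.22 pos [0.5505 0.0599 0.0445] F [-0.   0.1  7.9] w 0.0564 q [-0.23  0.62  0.06  1.91 -0.06  0.61  1.69]
shift [0.0002 0.     0.0005] shift in goal axes [0.0002 0.     0.0005] turn [-0.0005  0.0035  0.0002]
```

Seated, since the position no longer changes. I'll hold with a gentle press.

```bash
python3 -m crank '[{"x":0.0005,"y":0,"z":0.0011,"wx":0,"wy":0.001,"wz":0,"jaw":0.05},{"x":0.0005,"y":0.0,"z":0.0011,"wx":0,"wy":0.001,"wz":0,"jaw":0.05},{"x":0.0005,"y":0.0,"z":0.0011,"wx":0,"wy":0.001,"wz":0,"jaw":0.05}]' 30;python3 to.py 0.5503 0.0599 0.044 104.9
```

```text
time_s: 10.6
position: [0.5506, 0.0599, 0.0444]
eef_rot: [-0.407, 3.111, 0.0]
wrist_force: [-2.7, -0.2, 14.6]
gripper_width: 0.0567
t 10.6 pos [0.5506 0.0599 0.0444] F [-2.7 -0.2 14.6] w 0.0567 q [-0.23  0.62  0.06  1.91 -0.06  0.61  1.69]
shift [0.0003 0.     0.0004] shift in goal axes [0.0003 0.     0.0004] turn [-0.0002  0.0037 -0.    ]
```

```bash
python3 -m crank '[{"x":0.0005,"y":0,"z":0.0011,"wx":0,"wy":0.001,"wz":0,"jaw":0.05},{"x":0.0005,"y":0.0,"z":0.0011,"wx":0,"wy":0.001,"wz":0,"jaw":0.05},{"x":0.0005,"y":0.0,"z":0.0011,"wx":0,"wy":0.001,"wz":0,"jaw":0.05},{"x":0.0005,"y":0.0,"z":0.0011,"wx":0,"wy":0.001,"wz":0,"jaw":0.05}]' 30;python3 to.py 0.5503 0.0599 0.044 104.9
```

```text
time_s: 11.1
position: [0.5506, 0.0599, 0.0444]
eef_rot: [-0.407, 3.112, 0.001]
wrist_force: [-2.6, -0.6, 13.8]
gripper_width: 0.0567
t 11.1 pos [0.5506 0.0599 0.0444] F [-2.6 -0.6 13.8] w 0.0567 q [-0.23  0.62  0.06  1.91 -0.06  0.61  1.69]
shift [0.0003 0.     0.0004] shift in goal axes [0.0003 0.     0.0004] turn [ 0.0001  0.0037 -0.0002]
```

Held about 0.9 s at about 14 N. The implied travel is about 37 mm, which is step 3. I'll lift off straight up and look.

```bash
python3 -m crank '[{"x":0,"y":0,"z":-0.004,"wx":0,"wy":0,"wz":0,"jaw":0.05},{"x":0,"y":0,"z":-0.01,"wx":0,"wy":0,"wz":0,"jaw":0.05},{"x":0,"y":0,"z":-0.02,"wx":0,"wy":0,"wz":0,"jaw":0.05},{"x":0,"y":0,"z":-0.03,"wx":0,"wy":0,"wz":0,"jaw":0.05},{"x":0,"y":0,"z":-0.04,"wx":0,"wy":0,"wz":0,"jaw":0.05},{"x":0,"y":0,"z":-0.02,"wx":0,"wy":0,"wz":0,"jaw":0.05},{"x":0,"y":0,"z":0,"wx":0,"wy":0,"wz":0,"jaw":0.05}]' 30
python3 to.py 0.5444 0.2659 0.15 104.9
python3 - <<'E'
from h import *
d=snap('scene','s2.png'); a=cv2.imread('pics/s2.png')[165:235,262:340]; W=cloud(d)
cv2.imwrite('pics/c2.png',cv2.resize(a,(780,600),interpolation=cv2.INTER_CUBIC))
m=(np.hypot(W[...,0]-.55,W[...,1]-.06)<.06); x0=np.array([.55,.0597]);D=W[...,:2]-x0;gx=D@[.9665,.2566];gy=D@[-.2566,.9665]
k=(abs(gx)<.06)&(gx>.03)&(gy<-.018)&(gy>-.03)&(W[...,2]>.014)&(W[...,2]<.09); print('arm z',len(W[k]),np.round(np.c_[gx[k],gy[k],W[k][:,2]],3).tolist()[:40])
E
```

```text
time_s: 11.98
position: [0.546, 0.0584, 0.1707]
eef_rot: [0.405, -3.11, 0.001]
wrist_force: [0.2, 0.4, -3.3]
gripper_width: 0.0565
t 11.97 pos [0.546  0.0584 0.1707] F [ 0.2  0.4 -3.3] w 0.0565 q [-0.25  0.43  0.08  1.85 -0.04  0.87  1.68]
shift [-0.0518  0.2009  0.0205] shift in goal axes [-0.0518  0.2009  0.0207] turn [ 0.     -0.0053 -0.0007]
arm z 24 [[0.043, -0.018, 0.063], [0.032, -0.023, 0.043], [0.032, -0.023, 0.039], [0.033, -0.02, 0.039], [0.035, -0.024, 0.038], [0.038, -0.023, 0.042], [0.038, -0.019, 0.04], [0.039, -0.026, 0.039], [0.041, -0.024, 0.041], [0.042, -0.021, 0.041], [0.042, -0.027, 0.039], [0.043, -0.025, 0.04], [0.044, -0.022, 0.04], [0.045, -0.028, 0.038], [0.046, -0.026, 0.04], [0.046, -0.023, 0.038], [0.03, -0.026, 0.015], [0.032, -0.021, 0.016], [0.036, -0.029, 0.018], [0.036, -0.019, 0.015], [0.04, -0.03, 0.014], [0.045, -0.029, 0.016], [0.045, -0.026, 0.015], [0.048, -0.018, 0.016]]
```

View pics/c2.png

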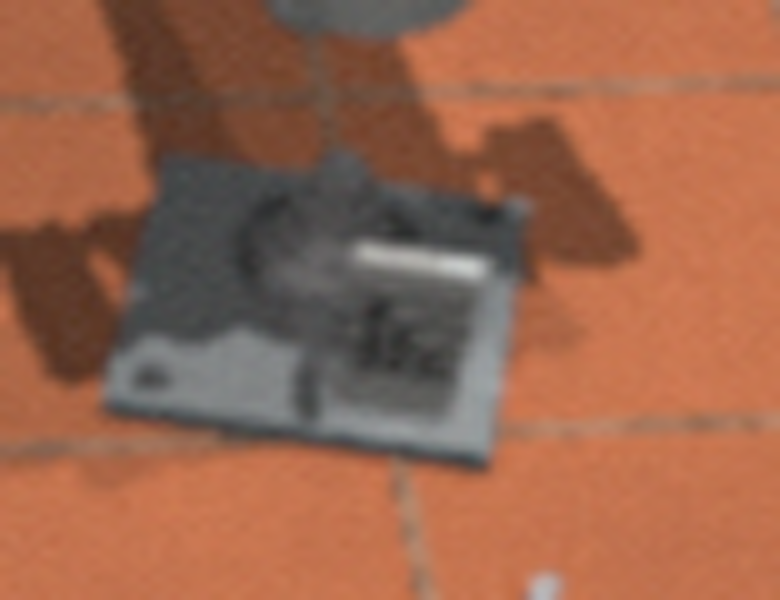

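The crop shows the pointer ring down low, its arm at (307,385) beside the lower part of the scale. Its depth (z≈0.040) gives 36 mm, so step 3, peg 3. I'll approach it and measure the rack from close by.

```bash
python3 -m crank '[{"x":-0.013,"y":0.04,"z":0.004,"wx":0,"wy":-0.005,"wz":0,"jaw":0.05},{"x":-0.014,"y":0.05,"z":0.004,"wx":0,"wy":0,"wz":0,"jaw":0.05},{"x":0,"y":0,"z":0,"wx":0,"wy":0,"wz":0,"jaw":0.05},{"x":0,"y":0,"z":0,"wx":0,"wy":0,"wz":0,"jaw":0.05}]' 30
python3 - <<'E'
from h import *
d=snap('wrist','w_r2.png')
for d in [d,load('w_rack.png'),load('w_g.png')]:
    W=cloud(d); p=d['st']['position']; u0=np.array([.981,-.193])
    m=(abs(W[...,2]-.018)<.004)&(np.hypot(W[...,0]-.4634,W[...,1]-.2909)<.16)&(abs((W[...,:2]-[.4634,.2909])@[.193,.981])<.06)
    r=cv2.minAreaRect(W[m][:,:2].astype(np.float32)*1000); print(p.round(4),'board',r)
    for k in (-1,0,1):
        c=np.array([.4634,.2905])+k*.085*u0
        m=(np.hypot(W[...,0]-c[0],W[...,1]-c[1])<.022)&(W[...,2]>.027)&(W[...,2]<.065); A=W[m]
        if len(A)>15:
            rr=np.where(A[:,2]<.048,.008,np.clip(.008*(.058-A[:,2])/.010,0,.008)) 
            B=A[A[:,2]<.046]
            if len(B)<10: continue
            f=least_squares(lambda q:np.hypot(*(B[:,:2]-q).T)-.008,c,loss='soft_l1',f_scale=.001).x
            t=A[A[:,2]>.052]; print(k,len(B),f.round(4),'top',len(t),t.mean(0).round(4),A[:,2].max().round(3))
o=collar(cloud(load('w_r2.png')),load('w_r2.png')['st']['position'][:2],load('w_r2.png')['st']['position'][2]+.026); print('held',o)
E
python3 to.py 0.5468 0.2745 0.15 104.9
```

```text
time_s: 12.52
position: [0.5452, 0.152, 0.156]
eef_rot: [0.401, -3.106, 0.004]
wrist_force: [0.4, -0.8, -1.5]
gripper_width: 0.057
[0.5452 0.152  0.156 ] board ((462.8143005371094, 291.6708984375), (80.89350891113281, 256.34344482421875), 78.77566528320312)
-1 236 [0.3794 0.3087] top 241 [0.3807 0.3062 0.056 ] 0.06
0 143 [0.463  0.2923] top 173 [0.4631 0.2897 0.0561] 0.06
1 119 [0.5465 0.2757] top 136 [0.5453 0.2738 0.0562] 0.06
[0.4076 0.2818 0.2161] board ((463.1543273925781, 292.16259765625), (80.25435638427734, 256.2013244628906), 78.86366271972656)
-1 30 [0.3798 0.3087] top 103 [0.379  0.308  0.0562] 0.06
0 53 [0.4632 0.2922] top 88 [0.4613 0.2915 0.0559] 0.059
1 79 [0.5467 0.2756] top 79 [0.5438 0.2752 0.0557] 0.059
[0.5484 0.0765 0.2004] board ((462.8782958984375, 291.49273681640625), (81.84569549560547, 256.09332275390625), 78.89434051513672)
-1 209 [0.3795 0.3088] top 75 [0.3815 0.304  0.0542] 0.058
0 140 [0.463  0.2922] top 136 [0.4631 0.2894 0.056 ] 0.06
1 116 [0.5465 0.2758] top 107 [0.5457 0.2731 0.0563] 0.06
held (array([0.5446, 0.1517, 0.0287]), array([0.5446, 0.1517, 0.0186]), np.float64(0.182), 4756)
t 12.57 pos [0.545  0.1526 0.156 ] F [-0.5  0.2 -2.1] w 0.0567 q [-0.4   0.48  0.06  1.81 -0.03  0.86  1.51]
shift [-0.0328  0.1175  0.0056] shift in goal axes [-0.0331  0.1174  0.006 ] turn [-0.0007 -0.0106 -0.003 ]
```

View pics/w_r2.png

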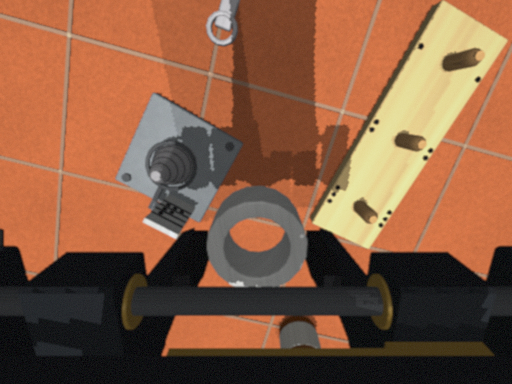

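The view shows the one, two and three dots beside pegs at (465,58), (410,140) and (366,210), so the three-dot peg is the one at (0.5465, 0.2757). All three fits agree. I'll go there.

```bash
python3 -m crank '[{"x":-0.015,"y":0.05,"z":0.0,"wx":0,"wy":-0.0106,"wz":-0.003,"jaw":0.05},{"x":-0.015,"y":0.052,"z":0.0,"wx":0,"wy":0,"wz":0,"jaw":0.05},{"x":0,"y":0,"z":0.0,"wx":0,"wy":0,"wz":0,"jaw":0.05},{"x":0,"y":0,"z":0,"wx":0,"wy":0,"wz":0,"jaw":0.05}]' 30; python3 to.py 0.5471 0.2757 0.08 104.9
```

```text
time_s: 13.08
position: [0.5492, 0.2542, 0.1539]
eef_rot: [0.392, -3.115, 0.007]
wrist_force: [0.1, -0.5, -2.3]
gripper_width: 0.0568
t 13.07 pos [0.5492 0.2542 0.1539] F [ 0.1 -0.5 -2.3] w 0.0568 q [-0.54  0.54  0.05  1.72 -0.03  0.89  1.33]
shift [-0.0035  0.0217  0.0738] shift in goal axes [-0.0035  0.0213  0.0739] turn [-0.0043 -0.0025 -0.0096]
```

```bash
python3 -m crank '[{"x":-0.0035,"y":0.022,"z":0.02,"wx":-0.004,"wy":-0.0025,"wz":-0.009,"jaw":0.05},{"x":0,"y":0.0,"z":0.03,"wx":0,"wy":0,"wz":0,"jaw":0.05},{"x":0,"y":0,"z":0.01,"wx":0,"wy":0,"wz":0,"jaw":0.05},{"x":0,"y":0,"z":0,"wx":0,"wy":0,"wz":0,"jaw":0.05}]' 30; python3 to.py 0.5471 0.2757 0.06 104.9
```

```text
time_s: 13.58
position: [0.5467, 0.2756, 0.0894]
eef_rot: [0.401, -3.115, 0.0]
wrist_force: [-0.3, -0.3, -0.8]
gripper_width: 0.0565
t 13.57 pos [0.5467 0.2756 0.0894] F [-0.3 -0.3 -0.8] w 0.0565 q [-0.56  0.63  0.03  1.73 -0.03  0.78  1.31]
shift [-0.0005 -0.      0.0294] shift in goal axes [-0.0004 -0.      0.0294] turn [-0.0001 -0.0014 -0.0041]
```

```bash
python3 -m crank '[{"x":-0.0005,"y":0,"z":0.02,"wx":0,"wy":-0.001,"wz":-0.004,"jaw":0.05},{"x":0,"y":0.0,"z":0.025,"wx":0,"wy":0,"wz":0,"jaw":0.05},{"x":0,"y":0,"z":0.01,"wx":0,"wy":0,"wz":0,"jaw":0.05},{"x":0,"y":0,"z":0,"wx":0,"wy":0,"wz":0,"jaw":0.05},{"x":0,"y":0,"z":0,"wx":0,"wy":0,"wz":0,"jaw":0.05}]' 30; python3 to.py 0.5471 0.2757 0.024 104.9
```

```text
time_s: 14.2
position: [0.5491, 0.2764, 0.0333]
eef_rot: [-0.406, 3.112, 0.002]
wrist_force: [-0.2, 0.9, -1.4]
gripper_width: 0.0562
t 14.2 pos [0.5491 0.2764 0.0333] F [-0.2  0.9 -1.4] w 0.0562 q [-0.56  0.72  0.03  1.75 -0.03  0.67  1.32]
shift [ 0.0021 -0.0002  0.0093] shift in goal axes [ 0.0021 -0.0002  0.0093] turn [ 0.001   0.0037 -0.0005]
```

```bash
python3 -m crank '[{"x":0.002,"y":0,"z":0.003,"wx":0.001,"wy":0.0035,"wz":0,"jaw":0.05},{"x":0,"y":0.0,"z":0.003,"wx":0,"wy":0,"wz":0,"jaw":0.05},{"x":0,"y":0,"z":0.0015,"wx":0,"wy":0,"wz":0,"jaw":0.05},{"x":0,"y":0,"z":0.001,"wx":0,"wy":0,"wz":0,"jaw":0.05}]' 30; python3 to.py 0.5471 0.2757 0.024 104.9
```

```text
time_s: 14.7
position: [0.5481, 0.2765, 0.026]
eef_rot: [-0.406, 3.113, 0.002]
wrist_force: [0.7, 0.1, -1.7]
gripper_width: 0.0562
t 14.7 pos [0.5481 0.2765 0.026 ] F [ 0.7  0.1 -1.7] w 0.0562 q [-0.56  0.73  0.03  1.75 -0.03  0.66  1.31]
shift [ 0.0012 -0.0005  0.002 ] shift in goal axes [ 0.0012 -0.0005  0.002 ] turn [ 0.0007  0.0028 -0.0005]
```

```bash
python3 -m crank '[{"x":0.001,"y":0,"z":0.001,"wx":0,"wy":0.002,"wz":0,"jaw":0.05},{"x":0,"y":0.0,"z":0.001,"wx":0,"wy":0,"wz":0,"jaw":0.05},{"x":0,"y":0,"z":0.0008,"wx":0,"wy":0,"wz":0,"jaw":0.05}]' 30; python3 to.py 0.5471 0.2757 0.024 104.9
```

```text
time_s: 15.08
position: [0.5472, 0.2764, 0.024]
eef_rot: [-0.407, 3.115, 0.001]
wrist_force: [-3.4, -1.7, 10.0]
gripper_width: 0.0565
t 15.07 pos [0.5472 0.2764 0.024 ] F [-3.4 -1.7 10. ] w 0.0565 q [-0.56  0.73  0.03  1.75 -0.03  0.66  1.31]
shift [ 0.0002 -0.0006  0.    ] shift in goal axes [ 0.0002 -0.0006  0.    ] turn [ 0.0008  0.0005 -0.0005]
```

Collar is down on the board (10 N at the expected height). I'll release and retreat upward.

```bash
python3 -m crank '[{"x":0,"y":0,"z":-0.0005,"wx":0,"wy":0,"wz":0,"jaw":0.05},{"x":0,"y":0.0,"z":0,"wx":0,"wy":0,"wz":0,"jaw":0.075},{"x":0,"y":0.0,"z":0,"wx":0,"wy":0,"wz":0,"jaw":0.088},{"x":0,"y":0,"z":0,"wx":0,"wy":0,"wz":0,"jaw":0.088},{"x":0,"y":0,"z":0,"wx":0,"wy":0,"wz":0,"jaw":0.088}]' ; python3 to.py 0.5471 0.2757 0.024 104.9
```

```text
time_s: 15.7
position: [0.548, 0.2768, 0.025]
eef_rot: [-0.406, 3.113, 0.002]
wrist_force: [-0.6, -0.4, -0.0]
gripper_width: 0.0879
t 15.7 pos [0.548  0.2768 0.025 ] F [-0.6 -0.4 -0. ] w 0.0879 q [-0.56  0.73  0.03  1.75 -0.03  0.66  1.31]
shift [ 0.0012 -0.0008  0.001 ] shift in goal axes [ 0.0012 -0.0008  0.001 ] turn [ 0.0013  0.0024 -0.0005]
```

```bash
python3 -m crank '[{"x":0,"y":0,"z":-0.02,"wx":0,"wy":0,"wz":0,"jaw":0.088},{"x":0,"y":0.0,"z":-0.04,"wx":0,"wy":0,"wz":0,"jaw":0.088},{"x":0,"y":0.0,"z":-0.05,"wx":0,"wy":0,"wz":0,"jaw":0.088},{"x":0,"y":0,"z":-0.05,"wx":0,"wy":0,"wz":0,"jaw":0.088},{"x":0,"y":0,"z":0,"wx":0,"wy":0,"wz":0,"jaw":0.088},{"x":0,"y":0,"z":0,"wx":0,"wy":0,"wz":0,"jaw":0.088}]'
python3 - <<'E'
from h import *
d=snap('wrist','w_e.png');W=cloud(d); print('placed',collar(W,(.5465,.2757),.050))
x0=np.array([.55,.0597]);D=W[...,:2]-x0;gx=D@[.9665,.2566];gy=D@[-.2566,.9665];r=np.hypot(gx,gy)
s=snap('scene','s3.png');snap('top','t3.png')
A=load('scene1.png');W0,W1=cloud(A),cloud(s)
b=cv2.imread('pics/s3.png'); cv2.imwrite('pics/fin.png',np.hstack([cv2.resize(cv2.imread('pics/w_e.png'),(400,300)),cv2.resize(b[120:330,80:450],(400,300))]))
k=(1>0)&(np.hypot(W1[...,0]-.55,W1[...,1]-.06)<.07);D=W1[...,:2]-x0;gx=D@[.9665,.2566];gy=D@[-.2566,.9665]
k=(gx>.035)&(gx<.055)&(gy<-.018)&(gy>-.03)&(W1[...,2]>.02)&(W1[...,2]<.07);print('arm z',np.median(W1[k][:,2]))
E
```

```text
time_s: 16.45
position: [0.5483, 0.2766, 0.196]
eef_rot: [-0.405, 3.109, 0.005]
wrist_force: [0.4, 0.0, 0.0]
gripper_width: 0.0884
placed (array([0.5467, 0.2762, 0.0284]), array([0.5468, 0.2762, 0.0188]), np.float64(0.0502), 1130)
arm z 0.039795500107882534
```

View pics/fin.png

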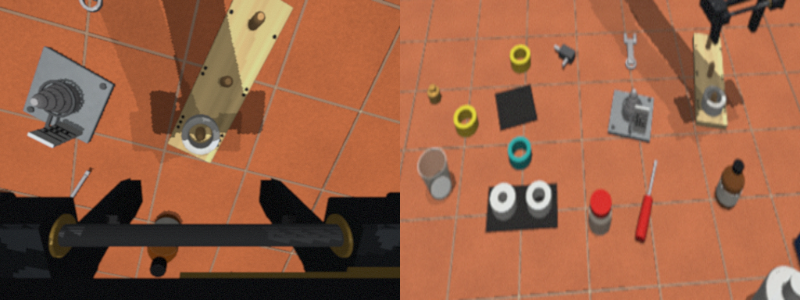

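The final views show the collar flat over the three-dot peg (top at z=0.050, as expected), at (202,135) in the left picture. The pointer is still at z≈0.040, and everything else is where it was.

```bash
python3 -c "
from workcell import manip
print(manip.sign_off())"
```

```text
the job is handed in; nothing more can be done
None
```

I sized the collar from the small mat on the gauge. The pointer showed step 3, so the collar now lies flat over the three-dot peg, and I have handed the job in.

- **Sizing:** I lowered the collar onto the mandrel until it stopped and held it there for about 0.9 s. The readings during the hold were about 14 N, all under 20 N, though I read the force only between moves, not continuously. The collar was level to about 0.2°, and a sideways force of 2–4 N in several contact readings suggests it was slightly off centre.
- **Pointer:** Its upper face measured about 40 mm above the bench after I lifted the collar off, and again at the end. That is 36 mm of travel, well inside step 3 (29–41 mm). The arm's height at the stop gave about 37–38 mm, and the bore seen by the camera (18.5–18.8 mm radius) gave about 36 mm, so all three agree on step 3.
- **Placing:** The collar's top is at z = 50 mm, as it should be flat on the board. Its centre is within about 1 mm of the peg axis, and the gripper is open and clear above it.
- **Other things:** The spare collars and the other items look unmoved in the last picture; I checked this by eye only, without measuring. The clock stood at about 16.6 s of the 45 s allowed.

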